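Feel along the sprung plungers of the bending form

TASK

Check that no plunger of the bending form sticks: run closed fingertips lightly along the arched row of five steel plungers, one after another, from the end where the square block stands to the end with the round plug, so that each dips a few millimetres and springs back. Keep the fingertips low over the row all the way from the first plunger to the last, within about 2 cm of the tops, and push none down to its stop. Leave the block, the plug and the other loose things where they are, and draw the hand away when done.

Things in the scene. Friction and masses are not known exactly. Their poses are not given: they have to be found in the camera images.
- form: the bending form, fixed to the bench: pale wooden plate 170 x 380 mm, 30 mm thick, long side along y. Five sprung steel plungers stand on it in an arched row (arc radius 200 mm about x = -185 mm, y = 0; plunger 1 at the +y end, 5 at -y). A dark wooden lip 10 mm high, 14 mm wide, follows the row 38 mm beyond it (+x). Origin: centre of the underside, on the bench; z up
- plunger1 (a joint): travel of plunger 1 in m: 0 = up, grows as it is pressed straight down, stop at 0.012. Light spring: about 0.6 N to start, 4 N at the stop; it comes up again by itself
- plunger1_top (a point): top of the slightly domed head (4 mm of dome) of plunger 1, a steel pin 20 mm in diameter that stands 20 mm proud of the plate (50 mm above the bench) when up; moves with the plunger. Neighbours are 56 mm apart
- plunger2 (a joint): travel of plunger 2 in m: 0 = up, grows as it is pressed straight down, stop at 0.012. Light spring: about 0.6 N to start, 4 N at the stop; it comes up again by itself
- plunger2_top (a point): top of the slightly domed head (4 mm of dome) of plunger 2, a steel pin 20 mm in diameter that stands 20 mm proud of the plate (50 mm above the bench) when up; moves with the plunger. Neighbours are 56 mm apart
- plunger3 (a joint): travel of plunger 3 in m: 0 = up, grows as it is pressed straight down, stop at 0.012. Light spring: about 0.6 N to start, 4 N at the stop; it comes up again by itself
- plunger3_top (a point): top of the slightly domed head (4 mm of dome) of plunger 3, a steel pin 20 mm in diameter that stands 20 mm proud of the plate (50 mm above the bench) when up; moves with the plunger. Neighbours are 56 mm apart
- plunger4 (a joint): travel of plunger 4 in m: 0 = up, grows as it is pressed straight down, stop at 0.012. Light spring: about 0.6 N to start, 4 N at the stop; it comes up again by itself
- plunger4_top (a point): top of the slightly domed head (4 mm of dome) of plunger 4, a steel pin 20 mm in diameter that stands 20 mm proud of the plate (50 mm above the bench) when up; moves with the plunger. Neighbours are 56 mm apart
- plunger5 (a joint): travel of plunger 5 in m: 0 = up, grows as it is pressed straight down, stop at 0.012. Light spring: about 0.6 N to start, 4 N at the stop; it comes up again by itself
- plunger5_top (a point): top of the slightly domed head (4 mm of dome) of plunger 5, a steel pin 20 mm in diameter that stands 20 mm proud of the plate (50 mm above the bench) when up; moves with the plunger. Neighbours are 56 mm apart
- gap1 (a point): empty point on the arc midway between plungers 1 and 2, 20 mm above the plate, level with the tops of the raised plungers; axes as the form
- gap2 (a point): empty point on the arc midway between plungers 2 and 3, 20 mm above the plate, level with the tops of the raised plungers; axes as the form
- gap3 (a point): empty point on the arc midway between plungers 3 and 4, 20 mm above the plate, level with the tops of the raised plungers; axes as the form
- gap4 (a point): empty point on the arc midway between plungers 4 and 5, 20 mm above the plate, level with the tops of the raised plungers; axes as the form
- block: loose square hardwood block 36 x 36 mm, 30 mm high, standing on the plate beyond one end of the row, about 60 mm from the last plunger there: it marks the end to begin at. Origin: centre of its underside
- plug: loose round hardwood plug, 36 mm in diameter, 30 mm high, standing on the plate beyond the other end of the row. Origin: centre of its underside
- glue: loose white bottle with orange cap standing on the bench, 56 mm in diameter, 140 mm high. Origin: centre of its underside
- hexkey: loose L-shaped hex key lying on the bench, 90 mm and 30 mm legs, 8 mm thick. Origin: middle of the long leg, on the bench
- offcut: loose pale board offcut lying on the bench, 60 x 130 mm, 20 mm thick. Origin: centre of its underside
There are look-alikes about, which are no part of the job. What is shaped like the block but green, purple or red is not meant.

How it is judged:
By the outcome, as a careful person would: the job done as asked, in the order asked, and still so for the second after the job is handed in, with the robot touching nothing.
It also fails if it takes over 40 s, if anything falls off the work surface, if the arm or the gripper's body presses on something with over 40 N, if the wrist force passes 120 N, or if a joint passes its speed limit or range.

ROBOT

A 6-joint arm with a two-finger parallel gripper is mounted at the origin on the work surface. World frame = base frame: x ahead of the robot, y to its left, z up, the work surface at z = 0. Lengths are in mm, angles in rad, forces in N, time in s.
With the tool pointing down it reaches from about 400 to 825 mm from the base axis. Payload 7 kg.
Tool frame: the origin (TCP) lies between the finger pads, 19 mm behind the fingertips; this is the grasp point; z points along the fingers, y is the line along which they close (so a half turn about z gives the same grasp; the last joint's range is limited). The gripper opens to 88 mm and grips with 3 to 60 N. Pads are 19 mm wide; open, the fingers measure 130 mm over their backs; the gripper's body (78 mm by 193 mm) begins 47 mm behind the grasp point.
Start: joints at [1.555, 0.359, 0.012, 0, -1.224, -0.288], TCP at [201.934, 644.064, 245.361] pointing down, gripper open.
Joint ranges: [-3.07, 3.07], [-1.43, 2.12], [-1.02, 1.25], [-3.03, 1.67], [-3.05, -0], [-3.03, 3.03]. Speed limits (rad/s): [2.39, 2.39, 3.01, 3.14, 3.14, 3.14].

INTERFACE

Orientations are given as a unit quaternion [x, y, z, w].
In Python, from plant import bot gives the robot as it stands. Calls block until the motion is done:
- bot.move_ptp(position, orientation): joint-space move of the TCP to a pose.
- bot.line_to(position, velocity=150, ori=None): straight line of the TCP; ori=None keeps the orientation; velocity is the mean speed in mm/s.
- bot.move_joints(angles): joint-space move.
- bot.move_gripper(opening, force=None): finger opening in mm; force is the grip in N (None keeps the last); returns when the fingers have stopped.
- bot.pause(seconds).
- bot.solve_ik(position, orientation): joint angles nearest the present ones, or None.
- bot.read_state(): the state.
- bot.camera(name): name is "side" or "top" or "wrist"; returns the picture (480x640x3 uint8, red, green, blue); there is no depth.
- bot.get_calibration(name): a dict with "fx", "fy", "cx", "cy" (pixels), "view" (4x4, takes a point from world to camera coordinates); the wrist camera has in their place "T_tool_cam" (4x4, takes a point from camera to tool coordinates, whose origin is the TCP and whose axes are the flange's). Camera axes: x right, y up, looking along -z (the intrinsics and any distortion apply to the point x, -y, -z); pixel columns grow to the right and rows downward; lengths in mm; the calibration is good to about 2 mm. The wrist camera is an equidistant fisheye: a pixel r from the principal point sees the ray r / f radians off the axis. A picture is of the moment at which its call begins: read the wrist's pose just before it. get_calibration takes no time and is no camera call.
A pose or a line that the arm cannot do raises bot.Unreachable and nothing moves.
- bot.close_job(): hands the job in; it is judged then, once.
The state is a dict: "t": time; "joint_pos": joint angles; "qvel": joint speeds; "tau": joint torques, N m; "tcp_pos": TCP position; "eef_rot": TCP orientation; "contact_force": force on the tool from outside, world axes, zero at the start; "moment": the same for the moment, N m; "width": finger opening in mm; "finger_force": force on a finger pad.
Only numpy, scipy, OpenCV 4.12 (cv2) and the standard library are available. Lean on these libraries where they do the work, as an engineer would, in place of code of your own. Each camera call takes 0.05 s, during which the arm holds its last target. There are 200 camera calls.

## Working session

There is one attempt and no reset: what is moved stays moved. The work goes in short steps, each a Python script; the robot and the scene stay as the last script left them, time stands still between calls to the robot, and variables do not carry over. Pictures are saved under pics/ and viewed, at most 10 in all, crops included, and the job is handed in when it is done.

```bash
mkdir -p pics; python3 - <<'E'
from plant import bot
import cv2,numpy as np
for n in("top","side"):
    cv2.imwrite(f"pics/{n}0.png",bot.camera(n)[:,:,::-1]); c=bot.get_calibration(n); print(n,{k:(np.round(v,4).tolist() if not isinstance(v,str) else v) for k,v in c.items()})
s=bot.read_state();print(s)
E
```

```text
top {'fx': 482.7153, 'fy': 482.7153, 'cx': 322.6933, 'cy': 242.0755, 'view': [[-0.0061, -0.9999, 0.0089, 104.9645], [0.9964, -0.0054, 0.085, -509.5805], [-0.0849, 0.0093, 0.9963, -994.6503], [0.0, 0.0, 0.0, 1.0]]}
side {'fx': 461.9483, 'fy': 461.9483, 'cx': 316.7042, 'cy': 239.8942, 'view': [[0.9337, -0.3574, 0.02, -451.7146], [0.2132, 0.6002, 0.7709, -214.8795], [-0.2875, -0.7156, 0.6366, -577.7959], [0.0, 0.0, 0.0, 1.0]]}
{'t': 0.1, 'joint_pos': array([ 1.55509065e+00,  3.59331316e-01,  1.11943632e-02, -3.09448864e-04,
       -1.22412662e+00, -2.88050426e-01]), 'qvel': array([ 9.78968132e-04, -9.54656657e-04,  2.06341735e-03,  6.47752766e-05,
        1.51366775e-03, -1.97929280e-04]), 'tau': array([-1.74645062e-03, -5.84163702e+01,  2.93747020e+01,  7.01543212e+00,
        1.01817143e-02, -5.15695569e-05]), 'tcp_pos': array([201.82969723, 643.70254747, 244.52492255]), 'eef_rot': array([ 9.88480434e-01, -1.51346858e-01, -4.45439158e-05,  7.46579592e-04]), 'contact_force': array([-0.30933408, -0.00668641,  0.14095531]), 'moment': array([-0.00785276, -0.00727741, -0.07319849]), 'finger_force': 0.0, 'width': 87.56768271899962}
```

View pics/top0.png

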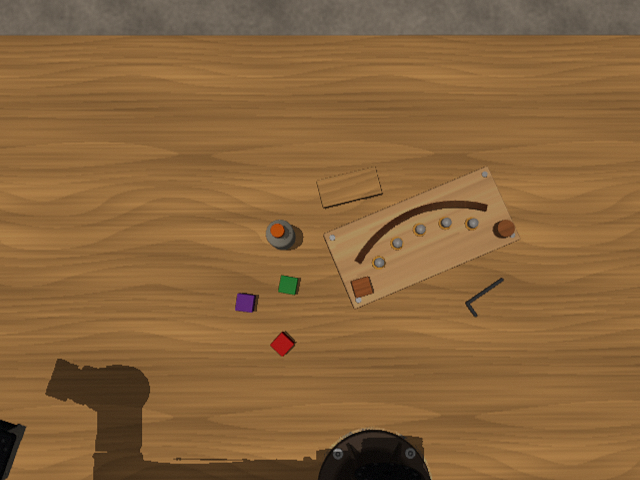

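View pics/side0.png

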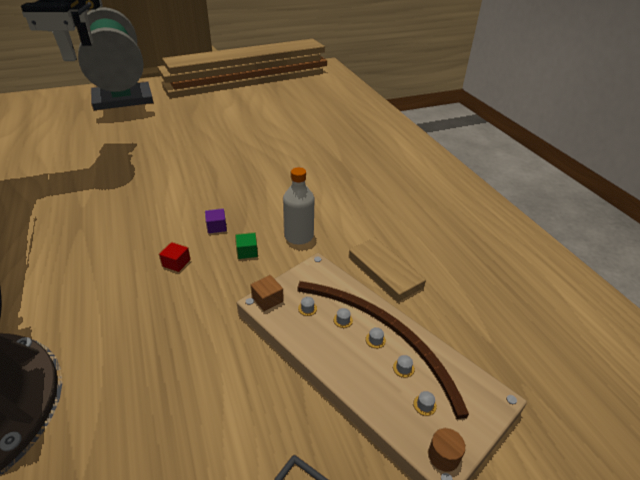

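The top view shows the square brown block at (362,287) on the left (+y) end and the plug at (505,228). The plungers lie at about (379,262), (397,243), (420,229), (446,223) and (473,223). In the side view they run from (308,303) to (426,400). I'll enlarge both.

```bash
python3 - <<'E'
import cv2
a=cv2.imread("pics/top0.png")[200:310,335:525];cv2.imwrite("pics/top1.png",cv2.resize(a,None,fx=4,fy=4,interpolation=cv2.INTER_CUBIC))
a=cv2.imread("pics/side0.png")[265:475,240:475];cv2.imwrite("pics/side1.png",cv2.resize(a,None,fx=2.8,fy=2.8,interpolation=cv2.INTER_CUBIC))
E
```

```text
(no output)
```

View pics/top1.png

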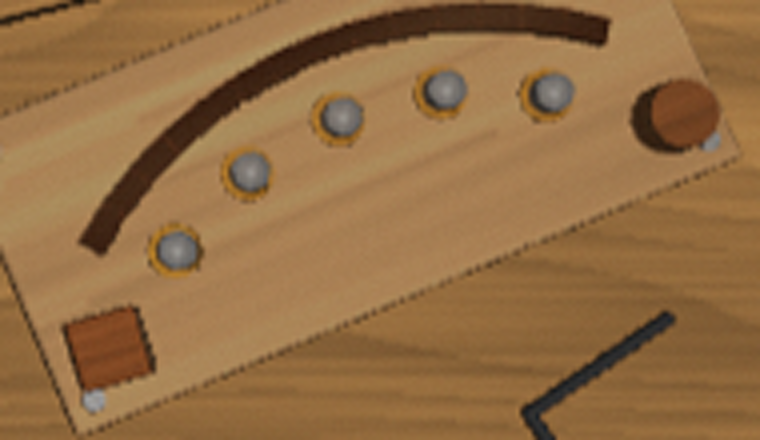

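View pics/side1.png

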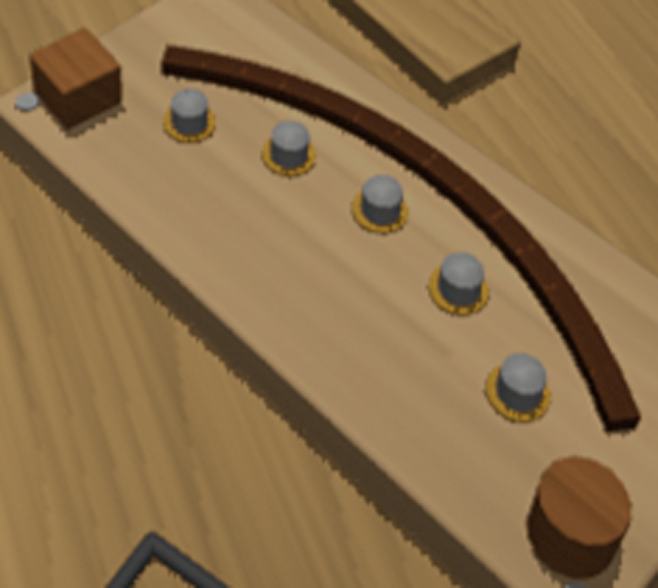

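Crop readings, plunger tops 1 to 5:
- **Top crop:** (178,250), (250,171), (343,117), (446,89), (554,92).
- **Side crop:** (189,101), (291,134), (382,189), (463,268), (523,371).

Next I'll triangulate these and fit the arc.

```bash
cat >geo.py <<'E'
import numpy as np,cv2
from scipy.optimize import least_squares
from plant import bot
def P(n):
    c=bot.get_calibration(n);K=np.array([[c['fx'],0,c['cx']],[0,c['fy'],c['cy']],[0,0,1]])
    return K@np.diag([1,-1,-1])@np.array(c['view'])[:3]
t=np.array([(178,250),(250,171),(343,117),(446,89),(554,92)])/4+[335,200]-.375
s=np.array([(189,101),(291,134),(382,189),(463,268),(523,371)])/2.8+[240,265]-.32
X=cv2.triangulatePoints(P("top"),P("side"),t.T.astype(float),s.T.astype(float));X=(X[:3]/X[3]).T
a=np.array([2,1,0,-1,-2])*56/200   # chord/arc difference negligible here
a=np.array([2,1,0,-1,-2])*2*np.arcsin(28/200)
F=np.c_[-185+200*np.cos(a),200*np.sin(a)]
def model(p,F=F):
    c,s_=np.cos(p[2]),np.sin(p[2]);return F@np.array([[c,s_],[-s_,c]])+p[:2]
r=least_squares(lambda p:(model(p)-X[:,:2]).ravel(),[*X[:,:2].mean(0),.4])
p=r.x
ag=(a[:-1]+a[1:])/2;G=model(p,np.c_[-185+200*np.cos(ag),200*np.sin(ag)]);T=model(p)
E
python3 - <<'E'
from geo import *
print(X.round(1),p.round(3),(T-X[:,:2]).round(1))
f=p[2]
for f in(p[2],p[2]+np.pi):
    h=np.arctan2(np.cos(f),-np.sin(f))/2; q=[np.cos(h),np.sin(h),0,0]
    for z in (250,62):print(q,[np.round(bot.solve_ik([*T[i],z],q),2) for i in (0,4)])
E
```

```text
[[ 464.8  -12.7   45.2]
 [ 505.8  -50.7   44.1]
 [ 533.3  -99.1   44.9]
 [ 547.9 -153.    44.2]
 [ 545.9 -208.8   44.5]] [ 5.19930e+02 -1.04682e+02  3.92000e-01] [[-0.1  0.5]
 [-0.4  0. ]
 [ 0.5  0.1]
 [-0.1 -0.2]
 [ 0.2 -0.4]]Traceback (most recent call last):
  File "<stdin>", line 6, in <module>
    return _wrapfunc(a, 'round', decimals=decimals, out=out)
    return _wrapit(obj, method, *args, **kwds)
    result = getattr(arr, method)(*args, **kwds)
TypeError: unsupported operand type(s) for *: 'NoneType' and 'float'
```

```bash
python3 - <<'E'
from geo import *
for d in np.arange(0,360,30):
    f=p[2]+np.radians(d)
    h=np.arctan2(np.cos(f),-np.sin(f))/2; q=[np.cos(h),np.sin(h),0,0]
    o=[bot.solve_ik([*T[i],z],q) for z in(180,120,64) for i in (0,4)]
    print(d,[None if v is None else np.round(v,2).tolist() for v in o[-2:]],[v is None for v in o])
E
```

```text
0 [None, [-0.03, 0.39, -0.41, 0.0, -0.77, -2.72]] [True, False, True, False, True, False]
30 [[0.4, 0.22, -0.67, -0.0, -0.67, -2.63], [-0.03, 0.39, -0.41, 0.0, -0.77, -2.19]] [False, False, False, False, False, False]
60 [[0.4, 0.22, -0.67, -0.0, -0.67, -2.1], [-0.03, 0.39, -0.41, 0.0, -0.77, -1.67]] [False, False, False, False, False, False]
90 [[0.4, 0.22, -0.67, 0.0, -0.67, -1.58], [-0.03, 0.39, -0.41, 0.0, -0.77, -1.15]] [False, False, False, False, False, False]
120 [[0.4, 0.22, -0.67, 0.0, -0.67, -1.05], [-0.03, 0.39, -0.41, 0.0, -0.77, -0.62]] [False, False, False, False, False, False]
150 [[0.4, 0.22, -0.67, 0.0, -0.67, -0.53], [-0.03, 0.39, -0.41, 0.0, -0.77, -0.1]] [False, False, False, False, False, False]
180 [[0.4, 0.22, -0.67, 0.0, -0.67, -0.01], [-0.03, 0.39, -0.41, 0.0, -0.77, 0.42]] [False, False, False, False, False, False]
210 [[0.4, 0.22, -0.67, 0.0, -0.67, 0.52], [-0.03, 0.39, -0.41, 0.0, -0.77, 0.95]] [False, False, False, False, False, False]
240 [[0.4, 0.22, -0.67, 0.0, -0.67, 1.04], [-0.03, 0.39, -0.41, 0.0, -0.77, 1.47]] [False, False, False, False, False, False]
270 [[0.4, 0.22, -0.67, 0.0, -0.67, 1.56], [-0.03, 0.39, -0.41, 0.0, -0.77, 1.99]] [False, False, False, False, False, False]
300 [[0.4, 0.22, -0.67, 0.0, -0.67, 2.09], [-0.03, 0.39, -0.41, 0.0, -0.77, 2.52]] [False, False, False, False, False, False]
330 [[0.4, 0.22, -0.67, 0.0, -0.67, 2.61], None] [False, True, False, True, False, True]
```

```bash
cat >>geo.py <<'E'
f=p[2]+np.pi;h=np.arctan2(np.cos(f),-np.sin(f))/2;q=[np.cos(h),np.sin(h),0,0]
E
python3 - <<'E'
from geo import *
bot.move_gripper(0,20)
bot.move_ptp([*T[0],230],q)
bot.line_to([*T[0],80],200)
bot.pause(.2)
s=bot.read_state();print(s['t'],s['tcp_pos'],T[0],s['width'],s['contact_force'])
cv2.imwrite("pics/side2.png",cv2.resize(bot.camera("side")[200:420,180:480,::-1],None,fx=2.6,fy=2.6,interpolation=cv2.INTER_CUBIC))
E
```

```text
5.1333 [465.3316821  -11.9564391   81.01917941] [464.6798572  -12.22586403] 0.397773382009147 [-0.38414219  0.02278445 -0.09736572]
```

View pics/side2.png

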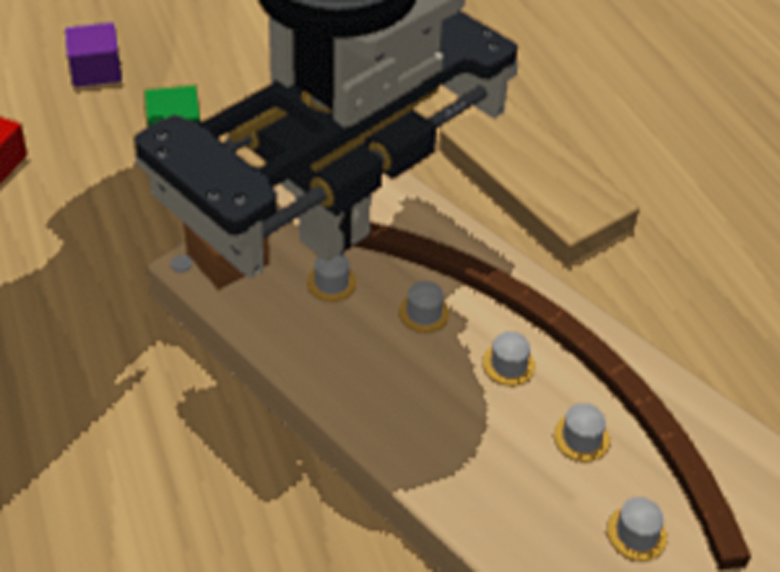

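The closed tip at crop (333,245) sits just above plunger 1, clear of the block. Next I'll find contact by force.

```bash
python3 - <<'E'
from geo import *
def rd():
    bot.pause(.1); v=[]
    for _ in range(5): s=bot.read_state();v.append(s['contact_force']);bot.pause(.02)
    return s,np.mean(v,0)
s,b=rd();print(b)
for z in np.arange(75,61,-1.):
    bot.line_to([*T[0],z],60); s,F=rd(); d=F-b
    print(z,s['tcp_pos'].round(2),d.round(2))
    if d[2]>1.5: break
print(s['t'])
E
```

```text
[ 0.10435267 -0.2520802  -0.18769066]
75.0 [464.68 -12.25  74.94] [-0.3  -0.03  0.06]
74.0 [464.72 -12.23  74.03] [ 0.28  0.19 -0.08]
73.0 [464.69 -12.23  73.  ] [-0.44  0.17  0.26]
72.0 [464.68 -12.23  72.01] [-0.27  0.27  0.4 ]
71.0 [464.68 -12.23  70.98] [-0.28  0.3   0.31]
70.0 [464.67 -12.22  69.99] [-0.22 -0.04  0.06]
69.0 [464.68 -12.23  69.01] [-0.   -0.1   0.58]
68.0 [464.71 -12.24  68.03] [-0.4  -0.02  0.46]
67.0 [464.7  -12.22  67.  ] [-0.34  0.53  1.1 ]
66.0 [464.71 -12.21  66.02] [0.1  0.45 1.61]
9.6833
```

```bash
python3 - <<'E'
from geo import *
def rd():
    v=[]
    bot.pause(.15)
    for _ in range(8): s=bot.read_state();v.append(s['contact_force'][2]);bot.pause(.02)
    return s,np.mean(v)
for i in range(5):
    if i:
        bot.line_to([*T[i],71.5],60); s,b=rd()
    else: b=-.19
    bot.line_to([*T[i],64.3],30); s,F=rd()
    print(i+1,s['tcp_pos'].round(2),round(F-b,2),round(s['t'],1))
    bot.line_to([*T[i],71.5],40)
    if i<4: bot.line_to([*G[i],71.5],60)
cv2.imwrite("pics/side3.png",bot.camera("side")[:,:,::-1])
E
```

```text
1 [464.72 -12.23  64.33] 1.91 10.2
2 [505.61 -50.61  64.45] 1.85 12.7
3 [534.07 -98.88  64.47] 2.05 15.3
4 [ 547.98 -153.15   64.48] 2.11 17.8
5 [ 546.32 -209.15   64.49] 2.05 20.3
```

View pics/side3.png

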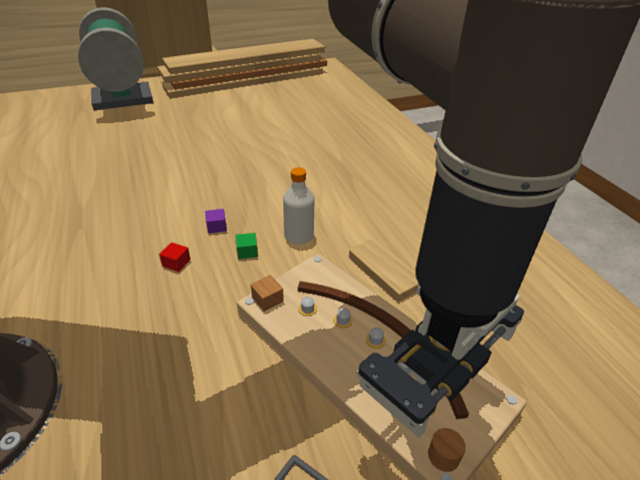

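All five dipped at about 2 N. In the view, the block (267,292) and plug (447,449) have not moved, and the plungers in sight are up again. Now I'll draw the hand away, check and hand in.

```bash
python3 - <<'E'
from geo import *
bot.line_to([*T[4],200],150); bot.pause(.2)
a=bot.camera("side"); cv2.imwrite("pics/side4.png",a[:,:,::-1])
s=bot.read_state();print(s['t'],s['tcp_pos'])
bot.pause(.3);print(bot.close_job())
E
```

```text
21.975 [ 545.75254032 -209.12711288  199.17175347]
the job is handed in; nothing more can be done
None
```

I ran the closed fingertips over plungers 1 to 5 in order from the block end. Each was pressed about 4–5 mm at about 2 N, well short of its stop. The plungers in view (1–3) had come back up and the block and plug had not moved; I did not view the final picture before handing in at about 22 s with the hand drawn clear.

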